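# Scale ruler alongside the blood-smear tray

## Robot

A 7-joint arm with a two-finger parallel gripper is mounted at the origin on the work surface. World frame = base frame: x ahead of the robot, y to its left, z up, the work surface at z = 0. Lengths are in mm, angles in rad, forces in N, time in s.
With the tool pointing down it reaches from about 425 to 950 mm from the base axis. Payload 16.7 kg.
Tool frame: the origin (TCP) lies at the very end of the fingers, on their centre line; the grasp point (between the pads) lies env.tcp_to_grasp behind it (env.tcp_to_grasp is the distance from the TCP to the grasp point, in mm); z points along the fingers, y is the line along which they close (so a half turn about z gives the same grasp; the last joint's range is limited). The gripper opens to 94 mm and grips with 3 to 60 N. Pads are 16 mm wide; open, the fingers measure 119 mm over their backs; the gripper's body (75 mm by 177 mm) begins 78 mm behind the grasp point.
Start: joints at [-1.262, 0.426, 0.074, 1.606, -0.034, 1.111, -0.067], TCP at [298.331, 605.453, 205.467] pointing down, gripper open.
Joint ranges: [-2.85, 2.85], [-0.5, 2.14], [-1.23, 1.37], [0.21, 2.46], [-1.02, 4.16], [0.16, 2.05], [-2.73, 2.73]. Speed limits (rad/s): [1.89, 1.89, 2.39, 2.39, 3.01, 3.01, 3.01].

## Interface

Orientations are given as a unit quaternion [w, x, y, z].
In Python, from bench import env gives the robot as it stands.
- The arm moves only by the tool arm_command, never from a script. Its argument "steps" is one flat list of numbers, 7 for each row, row after row: the gripper's target within -1 to 1 (fully open at 1, half-way at 0, shut at -1), then the shift along the tool's x, y, z in cm, then the turn, a rotation vector about the tool's x, y, z in degrees. In form: [grip, x, y, z, rx, ry, rz, grip, x, y, z, rx, ry, rz, ...]. A call has 1 to 12 rows; each row is the pose to reach, as a shift and turn from the pose commanded when the call began, along the tool's axes at that moment; what a row does not reach only later rows make up. A row lasts 1/8 s, in which the tool goes at most 62.5 mm and 10.7 degrees, less where a joint would pass 70% of its speed; a pose out of reach is approached as far as the arm can. A call with a gripper value outside its range is refused whole. The fingers move at their own pace and stop on an object; "newtons" is the grip in N (left out, the last holds). Time passes only in rows, so rows that repeat a pose let the fingers close. It gives the time, the measured TCP pose, the force, the opening and the grip force at its end, in the units of the state.
- env.get_state(): the state, without advancing time (a new reading comes with each control period).
- env.read_camera(name): name is "scene" or "top" or "wrist"; returns a dict with "pixels" (480x640x3 uint8, blue, green, red), "z_map" (480x640 float32, mm along the optical axis (not along the pixel's ray), 0 where there is no reading), "K" (3x3 intrinsics, pixels), "dist" ([k1, k2, p1, p2, k3] as OpenCV has them; the pictures are not rectified), "extrinsics" (4x4, takes a point from camera to world coordinates). Camera axes: x right, y down, z forward; pixel columns grow to the right and rows downward; lengths in mm; the calibration is good to about 2 mm. A picture is of the moment at which its call begins.
- env.close_job(): hands the job in; it is judged then, once.
The state is a dict: "time_s": time; "q": joint angles; "qd": joint speeds; "effort": joint torques, N m; "ee_pos": TCP position; "orientation": TCP orientation; "wrist_force": force on the tool from outside, world axes, zero at the start; "torque": the same for the moment, N m; "width": finger opening in mm; "finger_force": force on a finger pad.
Only numpy, scipy, OpenCV 4.12 (cv2) and the standard library are available. Lean on these libraries where they do the work, as an engineer would, in place of code of your own. Each camera call takes 0.05 s, during which the arm holds its last target. There are 200 camera calls.

## Task

The tray of stained blood smears is about to be photographed for the record. Take the scale ruler and lay it flat on the bench, flush along the long side of that tray next to the slides' white frosted label ends, with the ruler's ends level with the tray's ends, and let go of it. Do not push the smear tray out of its place, and leave the empty tray and the rack of tubes alone.

Things in the scene. Friction and masses are not known exactly. Their poses are not given: they have to be found in the camera images.
- ruler: Plain steel-grey metal scale ruler lying flat on the bench: a plate 200 mm long (its x axis), 50 mm wide (y) and 5 mm thick, with black graduation marks on both long edges. On top, along its middle, stands a dark steel grip bar 120 mm long (x), 14 mm wide (y), from 5 to 31 mm above the bench. Same either way round. 0.14 to 0.28 kg. Origin: centre of the underside; z up.
- smear_tray: Grey plastic slide tray holding six glass slides side by side, each with a purple smear and a white frosted label end. 200 mm long (its x axis), 100 mm wide (y), 10 mm high, upright straight sides; about 0.55 kg, loose on the bench. Origin: centre of the underside; z up. The white frosted label ends all lie along the long side at y = +50 mm. It stands either left or right of the ruler.
- empty_tray: The same grey slide tray without slides (200 x 100 x 10 mm, same axes, origin at the centre of the underside), loose on the other side of the ruler. To be left alone.
- tube_rack: Steel rack 200 x 60 x 70 mm with purple-capped blood tubes standing up to 105 mm above the bench, outside the trays on the robot's right. Origin: centre of the underside, x along its length. To be left alone.
Things that resemble listed ones, but are neither listed nor needed, are in the scene too. What is shaped like the ruler but pink or purple is not meant.

How it is judged:
By the outcome, as a careful person would: the job done as asked, in the order asked, and still so for the second after the job is handed in, with the robot touching nothing.
It also fails if it takes over 32 s, if anything falls off the work surface, if the arm or the gripper's body presses on something with over 40 N, if the wrist force passes 120 N, or if a joint passes its speed limit or range.

## Working session

There is one attempt and no reset: what is moved stays moved. The work goes in short steps, Python scripts to look and compute and a tool call to move; the robot and the scene stay as the last step left them, time stands still between calls to the robot, and variables do not carry over. Pictures are saved under pics/ and viewed, at most 10 in all, crops included, and the job is handed in when it is done.

Besides the shell and the picture viewer there is one more tool, called after "Call:" by a JSON object that holds its "name" and its "arguments", one argument or row to a line. arm_command: Moves the arm, as the interface text tells. Its arguments: {"type":"object","properties":{"steps":{"type":"array","items":{"type":"number"}},"newtons":{"type":"number"}},"required":["steps"]}

```bash
mkdir -p pics; ls
python3 - <<'E'
from bench import env
import cv2,numpy as np
for n in("top","scene"):
    r=env.read_camera(n); cv2.imwrite(f"pics/{n}1.png",r["pixels"]); np.savez(f"{n}1.npz",**r)
    print(n,r["extrinsics"].round(3).tolist(),r["dist"])
print(env.tcp_to_grasp,env.get_state())
E
```

```text
pics
top [[0.0, -0.986, 0.166, 313.845], [-1.0, -0.003, -0.016, -93.682], [0.017, -0.166, -0.986, 1063.123], [0.0, 0.0, 0.0, 1.0]] [0.03188825 0.         0.         0.         0.        ]
scene [[0.038, 0.757, -0.652, 1413.626], [0.999, -0.027, 0.026, -156.987], [0.002, -0.653, -0.758, 1093.03], [0.0, 0.0, 0.0, 1.0]] [-0.18081896  0.          0.          0.          0.        ]
18.8 {'time_s': 0.1, 'q': array([-1.26252025,  0.42663203,  0.07385223,  1.60651093, -0.03408847,
        1.11080647, -0.06707769]), 'qd': array([-1.68669989e-03, -5.41329694e-04,  1.05743362e-03, -6.68099687e-04,
        2.37461964e-03, -8.26248341e-05,  2.45178671e-04]), 'effort': array([ 9.40120633e-03, -9.37471604e+01,  3.67816910e+00, -4.55036366e+01,
       -4.84313280e-02,  1.67996914e-02,  4.67554537e-05]), 'ee_pos': array([298.17766702, 605.14708398, 204.88474309]), 'orientation': array([-8.34197525e-05,  2.26895894e-01,  9.73918863e-01, -5.42488354e-04]), 'wrist_force': array([0.64066062, 0.50053704, 0.1958559 ]), 'torque': array([-0.00447756,  0.00173576,  0.0181474 ]), 'finger_force': 0.0, 'width': 94.18411011989807}
```

View pics/top1.png

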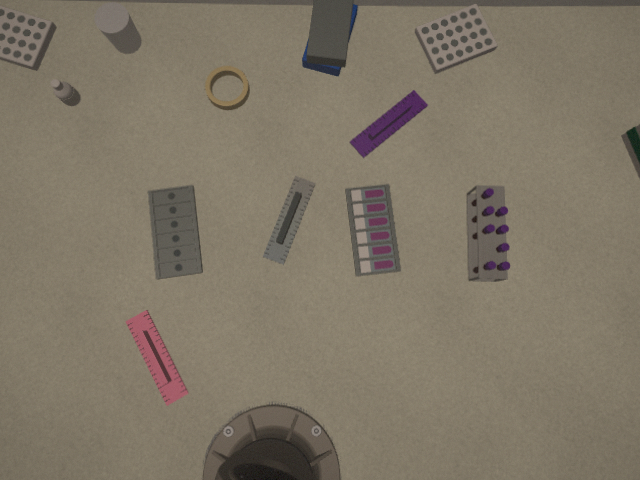

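View pics/scene1.png

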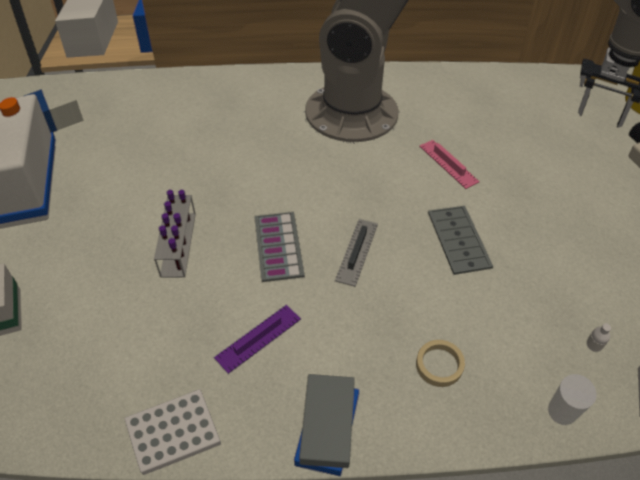

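The top view shows the smear tray at about (372,230), with its white label ends on the left side facing the grey ruler at (289,220). The empty tray is at (175,232) and the rack at (488,232). Next I'll enlarge this area.

Run:
```python
import cv2,numpy as np
im=np.load("top1.npz")["pixels"][165:290,250:415]
cv2.imwrite("pics/c1.png",cv2.resize(cv2.convertScaleAbs(im,alpha=1.6),None,fx=4.8,fy=4.8,interpolation=cv2.INTER_CUBIC))
```

```text
(no output)
```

View pics/c1.png

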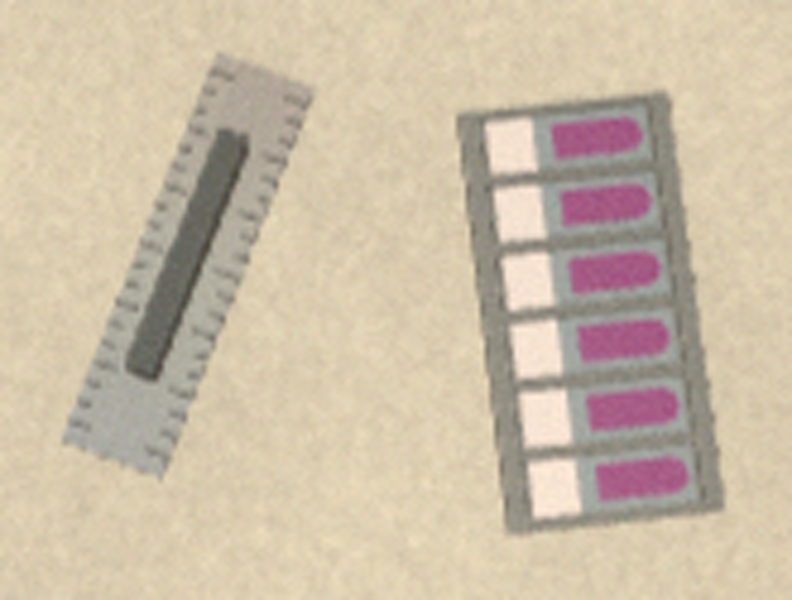

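```bash
cat > h.py <<'E'
import numpy as np,cv2
from scipy.spatial.transform import Rotation as R
def world(r,px,z):
    """pixels -> world points on the plane at height z"""
    n=cv2.undistortPoints(np.array(px,float).reshape(-1,1,2),r["K"],r["dist"])[:,0]
    T=r["extrinsics"]; d=np.c_[n,np.ones(len(n))]@T[:3,:3].T; o=T[:3,3]
    return o+d*((z-o[2])/d[:,2])[:,None]
def rot(st):
    q=st["orientation"]; return R.from_quat([q[1],q[2],q[3],q[0]])
def delta(st,p,yaw):
    """shift cm / turn deg in tool axes to reach TCP p, tool down with tool-x at world angle yaw"""
    A=rot(st); x=np.array([np.cos(yaw),np.sin(yaw),0]); z=np.array([0,0,-1.])
    B=R.from_matrix(np.c_[x,np.cross(z,x),z])
    return (A.inv().apply(np.array(p)-st["ee_pos"])/10).round(2), (A.inv()*B).as_rotvec(degrees=True).round(2)
E
python3 - <<'E'
from h import *
from bench import env
r=np.load("top1.npz")
for nm,c,z in(("ruler",[(217,53),(315,90),(163,480),(63,442)],5),("tray",[(458,114),(668,93),(723,508),(508,533)],10)):
    p=world(r,np.array(c)/4.8+[250,165]-.4,z); ax=p[0]+p[1]-p[2]-p[3]; yaw=np.arctan2(ax[1],ax[0])
    print(nm,p.round(1).tolist(),"len",np.linalg.norm(p[0]-p[3]),np.linalg.norm(p[1]-p[2]),"c",p.mean(0).round(1),"yaw deg",np.degrees(yaw))
    if nm=="ruler":
        for k in(0,np.pi): print(delta(env.get_state(),[*p.mean(0)[:2],150],yaw+k))
print(rot(env.get_state()).as_matrix().round(3))
E
```

```text
ruler [[639.4, -40.8, 5.0], [621.4, -87.6, 5.0], [434.7, -18.1, 5.0], [452.3, 28.4, 5.0]] len 199.50923931833316 199.25875243742945 c [536.9 -29.5   5. ] yaw deg -20.354284548756475
(array([-49.47, -46.38,   5.54]), array([0.0000e+00, 1.0000e-01, 1.7413e+02]))
(array([-49.47, -46.38,   5.54]), array([-0.06,  0.  , -5.87]))
tray [[608.6, -155.4, 10.0], [619.3, -255.2, 10.0], [421.7, -276.3, 10.0], [410.0, -177.1, 10.0]] len 199.76665319837315 198.67367601848454 c [ 514.9 -216.    10. ] yaw deg 6.164269041160735
[[-0.897  0.442 -0.   ]
 [ 0.442  0.897 -0.001]
 [-0.    -0.001 -1.   ]]
```

Call:
{"name": "arm_command", "arguments": {
  "steps": [1, -4.5, -4.2, 0, 0, 0, -0.5, 1, -9, -8.4, 1, 0, 0, -1, 1, -13.5, -12.6, 1, 0, 0, -1.5, 1, -18, -16.8, 2, 0, 0, -2, 1, -22.5, -21, 2, 0, 0, -2.5, 1, -27, -25.2, 3, 0, 0, -3, 1, -31.5, -29.4, 3, 0, 0, -3.5, 1, -36, -33.6, 4, 0, 0, -4, 1, -40.5, -37.8, 4, 0, 0, -4.5, 1, -45, -42, 5, 0, 0, -5.2, 1, -49.5, -46.4, 6, 0, 0, -5.9, 1, -49.5, -46.4, 6, 0, 0, -5.9]
}}

```text
time_s: 1.6
ee_pos: [537.3, -34.5, 144.7]
orientation: [-0.0, 0.18, 0.984, -0.001]
wrist_force: [-0.2, 1.0, -0.4]
width: 93.7
finger_force: 0.0
```

Run:
```python
from bench import env
import cv2,numpy as np
r=env.read_camera("wrist"); cv2.imwrite("pics/w1.png",r["pixels"]); np.savez("w1.npz",**r)
s=env.get_state();print(s["time_s"],s["q"].round(2),s["ee_pos"].round(1),s["qd"].round(2).max(),r["extrinsics"].round(2).tolist())
```

```text
1.65 [-0.39  0.28  0.39  1.99 -0.14  0.89  1.29] [537.1 -31.9 144.9] 0.01 [[0.35, 0.9, 0.24, 469.55], [0.94, -0.34, -0.09, -6.73], [-0.0, 0.26, -0.97, 323.85], [0.0, 0.0, 0.0, 1.0]]
```

View pics/w1.png

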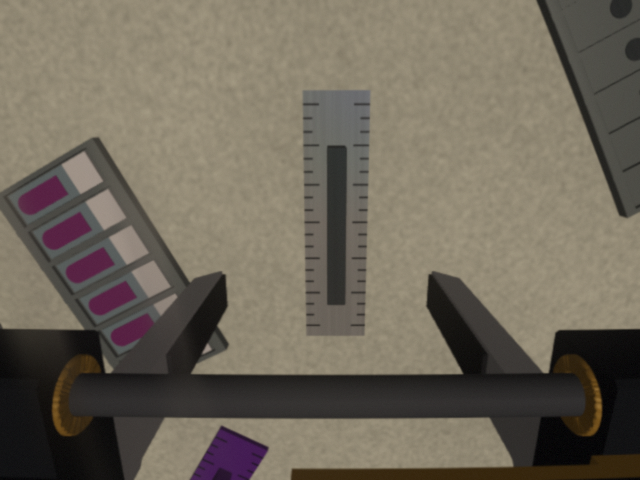

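The wrist view shows the ruler upright in the picture, with corners (303,91), (370,91), (364,335) and (307,335). The smear tray corners are at (97,139), (2,193) and (228,347).

Run:
```python
from h import *
from bench import env
r=np.load("w1.npz")
p=world(r,[(303,91),(370,91),(364,335),(307,335)],5); print(p.round(1).tolist(),p.mean(0).round(1))
ax=p[2]+p[3]-p[0]-p[1]; print("yaw",np.degrees(np.arctan2(ax[1],ax[0])))
p2=world(r,[(97,139),(2,193),(228,347)],10); print(p2.round(1).tolist(), np.degrees(np.arctan2(*(p2[2]-p2[0])[1::-1])))
yaw=np.radians(180-20.5)
c=p.mean(0)
s=env.get_state()
for z in(60,6,8): print(delta(s,[c[0],c[1],z],yaw))
```

```text
[[439.5, -14.8, 5.0], [457.0, 31.4, 5.0], [642.8, -38.8, 5.0], [625.5, -84.6, 5.0]] [541.2 -26.7   5. ]
yaw -20.648238715422487
[[415.8, -172.4, 10.0], [424.4, -264.4, 10.0], [610.0, -150.9, 10.0]] 6.30477046627762
(array([-0.21,  0.65,  8.49]), array([-0.07, -0.04, -0.06]))
(array([-0.21,  0.65, 13.89]), array([-0.07, -0.04, -0.06]))
(array([-0.21,  0.65, 13.69]), array([-0.07, -0.04, -0.06]))
```

Call:
{"name": "arm_command", "arguments": {
  "steps": [1, 0, 0.5, 4, 0, 0, 0, 1, 0, 0.5, 8, 0, 0, 0, 1, 0, 0.5, 11, 0, 0, 0, 0, 0, 0.5, 13, 0, 0, 0, 0, 0, 0.5, 13.6, 0, 0, 0, 0, 0, 0.5, 13.6, 0, 0, 0, -1, 0, 0.5, 13.6, 0, 0, 0, -1, 0, 0.5, 13.6, 0, 0, 0, -1, 0, 0.5, 13.6, 0, 0, 0, -1, 0, 0.5, 13.6, 0, 0, 0, -1, 0, 0.5, 13.6, 0, 0, 0, -1, 0, 0.5, 13.6, 0, 0, 0],
  "newtons": 35
}}

```text
time_s: 3.15
ee_pos: [538.9, -25.0, 9.5]
orientation: [-0.0, 0.177, 0.984, -0.0]
wrist_force: [-0.8, -1.0, 1.1]
width: 13.3
finger_force: 35.0
```

Call:
{"name": "arm_command", "arguments": {
  "steps": [-1, 0, 0.0, -2, 0, 0, 0, -1, 0, 0, -4, 0, 0, 0, -1, -0.1, -2, -4, 0, 0, -6, -1, -0.2, -4, -4, 0, 0, -12, -1, -0.3, -6, -4, 0, 0, -18, -1, -0.4, -8, -4, 0, 0, -24, -1, -0.5, -10, -4, 0, 0, -26.8, -1, -0.5, -10.5, -4, 0, 0, -26.8, -1, -0.5, -10.5, -4, 0, 0, -26.8]
}}

```text
time_s: 4.28
ee_pos: [507.2, -124.8, 49.4]
orientation: [-0.0, -0.056, 0.998, 0.0]
wrist_force: [0.4, 0.4, -0.4]
width: 13.6
finger_force: 35.0
```

Run:
```python
from bench import env
import cv2,numpy as np
r=env.read_camera("wrist"); cv2.imwrite("pics/w2.png",cv2.resize(cv2.convertScaleAbs(r["pixels"][0:420,100:480],alpha=1.5),None,fx=1.4,fy=1.4)); np.savez("w2.npz",**r)
s=env.get_state();print(s["time_s"],s["ee_pos"].round(1),s["orientation"])
```

```text
4.325 [ 507.4 -124.4   49.4] [-2.39574619e-05 -5.60496494e-02  9.98427976e-01  1.14896657e-04]
```

View pics/w2.png

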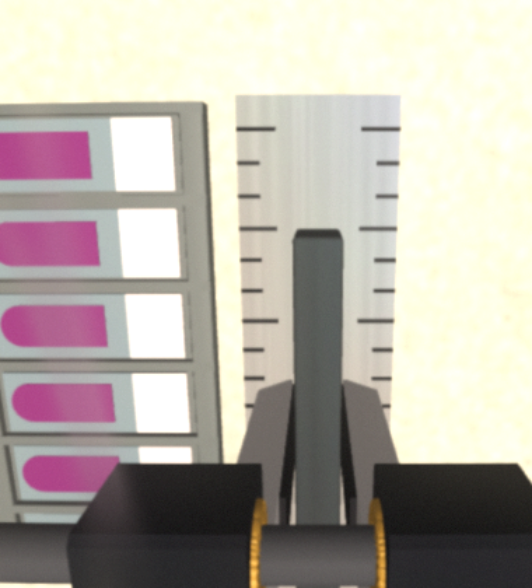

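The enlarged wrist crop shows the held ruler's near end at (236,96)–(401,96), with its left edge running to (247,405). The tray's label-side corner is at (205,103), and its edge runs to (218,430).

Run:
```python
from h import *
from bench import env
r=np.load("w2.npz")
f=lambda c,z: world(r,np.array(c)/1.4+[100,0],z)
ru=f([(236,96),(401,96),(247,405),(391,405)],45); tr=f([(205,103),(218,430),(0,103)],10)
ang=lambda v:np.degrees(np.arctan2(v[1],v[0]))
print(ru.round(1),tr.round(1)); print("ruler yaw",ang(ru[2]-ru[0]),ang(ru[3]-ru[1]),"width",np.linalg.norm(ru[0]-ru[1]),"tray yaw",ang(tr[1]-tr[0]),"end",ang(tr[0]-tr[2])-90)
s=env.get_state(); A=rot(s)
x=A.as_matrix()
t=lambda v:(A.inv().apply(v)).round(1)
print("tool frame corner->corner tray-ruler",t(tr[0]-ru[0]),"edge line pts",t(tr[1]-ru[2]), "ruler end mid rel tcp",t((ru[0]+ru[1])/2-s["ee_pos"]),t(tr[0]-s["ee_pos"]),t(tr[1]-s["ee_pos"]))
```

```text
[[ 414.2 -158.7   45. ]
 [ 408.7 -109.6   45. ]
 [ 512.7 -147.5   45. ]
 [ 507.2  -98.5   45. ]] [[ 413.7 -174.7   10. ]
 [ 539.9 -161.5   10. ]
 [ 421.1 -248.8   10. ]]
ruler yaw 6.516047700875578 6.398277518891068 width 49.44767604737431 tray yaw 5.983171888958222 end 5.696520305196842
tool frame corner->corner tray-ruler [  2.2 -15.8  35. ] edge line pts [-25.5 -17.   35. ] ruler end mid rel tcp [96.4  1.1  4.4] [ 98.7 -39.5  39.4] [-28.1 -40.5  39.4]
```

Call:
{"name": "arm_command", "arguments": {
  "steps": [-1, 0.2, -0.8, 1.5, 0, 0, 0.3, -1, 0.2, -1.1, 3, 0, 0, 0.3, -1, 0.2, -1.1, 3.7, 0, 0, 0.3, -1, 0.2, -1.1, 3.7, 0, 0, 0.3, -1, 0.2, -1.1, 3.7, 0, 0, 0.3]
}}

```text
time_s: 4.95
ee_pos: [506.6, -136.2, 12.6]
orientation: [0.0, -0.054, 0.999, -0.0]
wrist_force: [-0.3, 0.2, -1.4]
width: 14.1
finger_force: 35.0
```

Run:
```python
from bench import env
import cv2,numpy as np
r=env.read_camera("wrist"); im=cv2.convertScaleAbs(r["pixels"],alpha=1.5)
a=cv2.resize(im[60:200,180:380],None,fx=4,fy=4,interpolation=cv2.INTER_CUBIC)
cv2.imwrite("pics/w3.png",a); np.savez("w3.npz",**r)
s=env.get_state();print(s["time_s"],s["ee_pos"].round(1),s["wrist_force"])
```

```text
5.0 [ 506.7 -136.2   12.8] [-0.4833893  -0.11263523 -1.3369499 ]
```

View pics/w3.png

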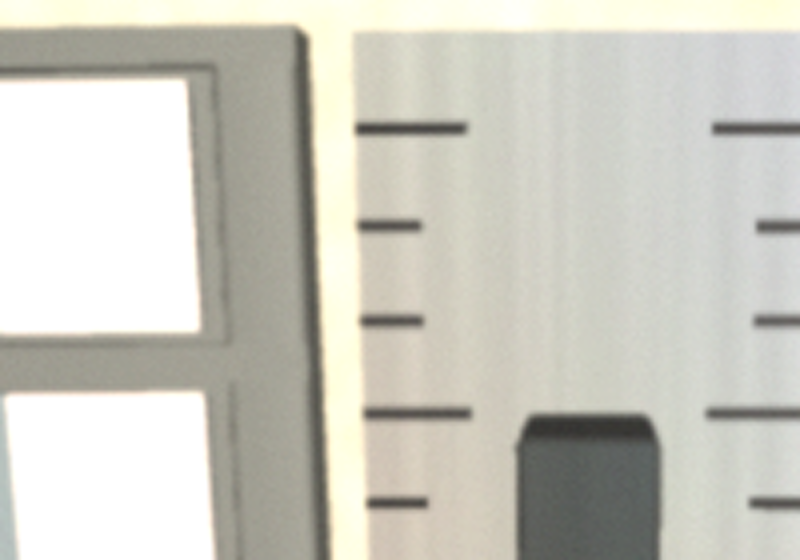

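This crop shows the tray's top corner at (296,27) with its edge running to (318,560). The ruler corner is at (354,32) with its edge running to (370,560), so a small gap is left.

Run:
```python
from h import *
from bench import env
r=np.load("w3.npz")
f=lambda c,z: world(r,np.array(c)/4+[180,60]-.4,z)
ru=f([(354,32),(370,560)],8.3); tr=f([(296,27),(318,560)],10)
ang=lambda v:np.degrees(np.arctan2(v[1],v[0]))
s=env.get_state(); A=rot(s)
t=lambda v:(A.inv().apply(v)).round(2)
print(ang(ru[1]-ru[0]),ang(tr[1]-tr[0]),t(tr-ru),t(tr-s["ee_pos"]),t(ru-s["ee_pos"]))
print("wall foot",t(f([(308,27),(329,560)],0)-s["ee_pos"]))
```

```text
6.036469260559943 6.23073639052023 [[ 0.3  -5.79 -1.7 ]
 [ 0.31 -5.6  -1.7 ]] [[ 96.98 -29.25   2.72]
 [ 40.94 -29.19   2.74]] [[ 96.68 -23.46   4.42]
 [ 40.64 -23.59   4.44]]
wall foot [[ 98.31 -29.6   12.72]
 [ 39.2  -29.55  12.74]]
```

Call:
{"name": "arm_command", "arguments": {
  "steps": [-1, 0, -0.2, 0.15, 0, 0, -0.1, -1, 0, -0.4, 0.25, 0, 0, -0.1, -1, 0, -0.5, 0.25, 0, 0, -0.1, -1, 0, -0.52, 0.25, 0, 0, -0.1, -1, 0, -0.52, 0.25, 0, 0, -0.1]
}}

```text
time_s: 5.62
ee_pos: [506.9, -141.3, 10.0]
orientation: [-0.0, -0.055, 0.999, 0.0]
wrist_force: [-0.7, 0.2, -1.7]
width: 13.8
finger_force: 35.0
```

Run:
```python
from bench import env
import cv2,numpy as np
r=env.read_camera("wrist"); im=cv2.convertScaleAbs(r["pixels"],alpha=1.5)
a=cv2.resize(im[60:200,180:380],None,fx=4,fy=4,interpolation=cv2.INTER_CUBIC)
cv2.imwrite("pics/w4.png",a); np.savez("w4.npz",**r)
s=env.get_state();print(s["time_s"],s["ee_pos"].round(1),s["wrist_force"])
```

```text
5.675 [ 507.  -141.3   10. ] [-1.18056059  1.08981802 -1.34600163]
```

View pics/w4.png

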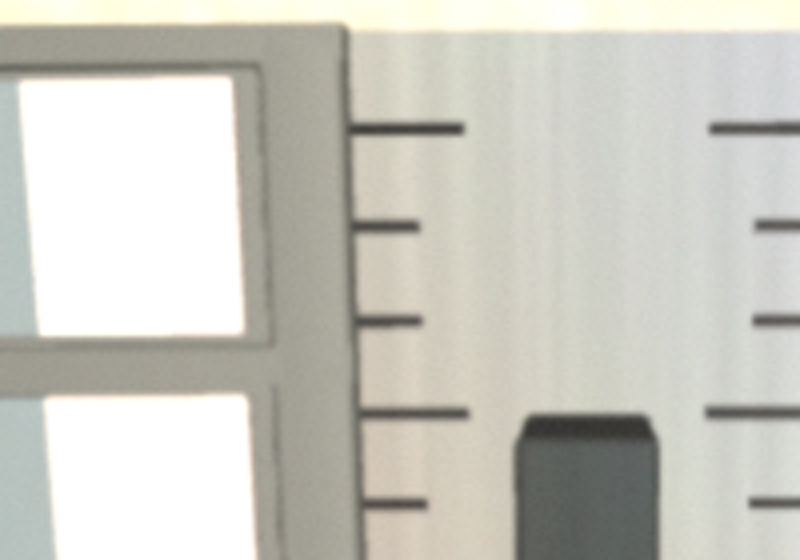

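The ruler now sits edge to edge with the tray and the ends are level: ruler edge at (348,31), tray corner at (345,25). I'll nudge it slightly, lower it, and then release.

Call:
{"name": "arm_command", "arguments": {
  "steps": [-1, 0, -0.02, 0.03, 0, 0, 0, -1, 0, -0.05, 0.05, 0, 0, 0, -1, 0, -0.05, 0.06, 0, 0, 0, -1, 0, -0.05, 0.06, 0, 0, 0]
}}

```text
time_s: 6.18
ee_pos: [507.1, -141.4, 9.5]
orientation: [-0.0, -0.055, 0.998, 0.0]
wrist_force: [-1.6, 4.8, 3.0]
width: 13.6
finger_force: 35.0
```

Light side contact (about 5 N), with the ruler on the bench. I'll open only a little so the fingers clear the tray, then rise.

Call:
{"name": "arm_command", "arguments": {
  "steps": [-0.58, 0, 0, 0, 0, 0, 0, -0.58, 0, 0, 0, 0, 0, 0, -0.58, 0, 0, 0, 0, 0, 0, -0.58, 0, 0, 0, 0, 0, 0, -0.58, 0, 0, -1, 0, 0, 0, -0.58, 0, 0, -3, 0, 0, 0, -0.58, 0, 0, -6, 0, 0, 0, -0.58, 0, 0, -10, 0, 0, 0, -0.58, 0, 0, -15, 0, 0, 0, -0.58, 0, 0, -15, 0, 0, 0]
}}

```text
time_s: 7.42
ee_pos: [509.0, -142.4, 163.5]
orientation: [0.003, -0.054, 0.999, -0.0]
wrist_force: [-1.2, 0.3, -0.0]
width: 19.8
finger_force: 0.0
```

Run:
```python
from bench import env
import cv2,numpy as np
r=env.read_camera("wrist"); im=cv2.convertScaleAbs(r["pixels"],alpha=1.5)
cv2.imwrite("pics/w5.png",cv2.resize(im[60:400,120:480],None,fx=1.7,fy=1.7,interpolation=cv2.INTER_CUBIC)); np.savez("w5.npz",**r)
s=env.get_state();print(s["time_s"],s["ee_pos"].round(1),s["wrist_force"])
```

```text
7.475 [ 508.  -142.   161.5] [-0.19578829 -0.24910387  0.24406026]
```

View pics/w5.png

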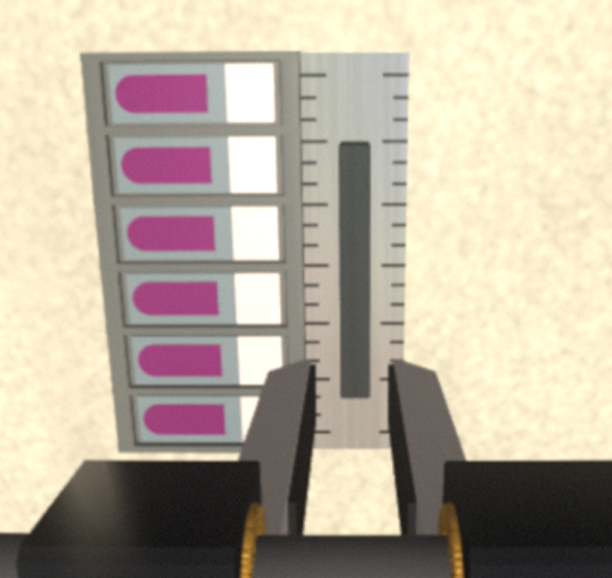

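The ruler lies flush along the label side. Its ends, at picture rows 53 and 448, are level with the tray's, at 52 and 450. The arm is clear, so I'm handing the job in.

```bash
python3 -c "
from bench import env
print(env.close_job())"
```

```text
the job is handed in; nothing more can be done
None
```

The scale ruler is flat on the bench, flush along the smear tray's label side with its ends level, released with the arm clear, and the job was handed in at about 7.5 s; the judge's result was not shown.

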